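# Unlock the sprung lid of the lock box and put the key back

## Task

Take the yellow-headed key from its wooden stand, push it fully into the keyhole on the sloping front of the white lock box and, without forcing it, turn it clockwise to its stop so that the lid springs up. Then turn it all the way back until it stops at home, withdraw it, and put it back in its stand, seated as you found it. Do not disturb the other things on the worktop.

Things in the scene. Friction and masses are not known exactly. Their poses are not given: they have to be found in the camera images.
- box: White enamelled steel lock box, 170 mm deep, 150 mm wide, 93 mm high, fixed to the worktop. Origin: centre of its underside; x points to its back, y to its left side seen from its front, z up. The front 80 mm slope up at 28 degrees from a 50 mm high front lip; the flat rear part is the lid.
- lock: Brass escutcheon, 45 x 44 mm, in the middle of the box's slope. Origin: on the keyhole's axis at the outer face; z points out of the box along that axis (28 deg from vertical, towards the front), x up the slope, y to the box's left. Keyhole: a 12 x 12 mm square hole centred on the axis for the shank, widening towards +x into an 8 mm wide slot that reaches 17 mm from the axis.
- lock_bottom (a point): Point on the keyhole's axis 38 mm inside, where the key's tip is when its collar meets the face. The escutcheon is 16 mm deep; behind it the key's bit sits in a rotating plug (8 mm wide slot too) and can turn clockwise; it is trapped there, the key cannot come out, unless turned back to within about 0.2 rad of home.
- plug (a joint): Rotation of the lock's plug, rad: 0 = home (as at the start; its slot lines up with the keyhole; a hard stop), grows clockwise seen from outside, hard stop at 1.35. It stays where it is left (friction 0.06 N m; 0.3 N m or more on the key means a stop). The bit has about 0.25 rad of play in it each way, so the key turns that much further than the plug. The lid is released at about 1.2.
- lid (a joint): Opening of the lid about its back edge, rad: 0 = shut and latched, 0.40 = sprung up (its stop). A spring lifts it when the plug releases it. Its front edge then stands about 35 mm higher; carry the key well above it.
- key: Key, 104 mm long, about 70 g, standing head up in its stand. Origin: tip of the shank; z along the shank to the head. Shank 9 mm round, tapered tip; bit 5 mm thick (y), 8 to 18 mm from the tip (thinner lead-in from 5 mm), reaching 15 mm from the axis towards +x; collar 22 mm across, its underside 38 mm from the tip. In the keyhole at home its axes are parallel to the lock's.
- key_head (a point): Centre of the key's flat yellow head, 83 mm from the tip: 40 mm wide (x), 10 mm thick (y), 42 mm long (z). Grip it across its thickness.
- stand: Wooden key stand, a block 70 x 60 x 50 mm high, fixed to the worktop. Origin: centre of its underside, z up. The pocket in its top is 44 mm deep: a 13 x 13 mm hole on the centre line that widens towards +x into a 10 mm wide slot reaching 18.5 mm; the key's bit points to +x in it.
- stand_seat (a point): Point on the stand's pocket axis at its top face, 50 mm above the worktop; the key's collar rests there, so the seated key's tip is 38 mm below it.
- salt: Salt shaker, 44 mm across, 90 mm high, bystander. Origin: centre of the underside.
- red_cup: Red cup, 74 mm across, 120 mm high, bystander. Origin: centre of the underside.
- spice_jar: Spice jar with red cap, 45 mm across, 106 mm high, bystander behind the key stand. Origin: centre of the underside.
- green_jar: Small glass jar with dark cap, 45 mm across, 105 mm high, bystander behind the key stand. Origin: centre of the underside.
- soap: Dish soap pump bottle, 173 mm high, bystander by the sink. Origin: centre of the underside.
- oil: Oil bottle, 61 mm across, 268 mm high, bystander by the sink, behind the dish drainer. The drainer's dishes stand about 0.3 m high between the robot's start and the work: swing over them. Origin: centre of the underside.

How it is judged:
By the outcome, as a careful person would: the job done as asked, in the order asked, and still so for the second after the job is handed in, with the robot touching nothing.
It also fails if it takes over 72 s, if anything falls off the work surface, if the arm or the gripper's body presses on something with over 40 N, if the wrist force passes 120 N, or if a joint passes its speed limit or range.

## Robot

A 6-joint arm with a two-finger parallel gripper is mounted at the origin on a cart in front of the work surface, level with it; the furniture and walls round the work are solid. World frame = base frame: x ahead of the robot, y to its left, z up, the work surface at z = 0. Lengths are in m, angles in rad, forces in N, time in s.
With the tool pointing down it reaches from about 0.3 to 0.825 m from the base axis. Payload 5.4 kg.
Tool frame: the origin (TCP) lies at the very end of the fingers, on their centre line; the grasp point (between the pads) lies 19 mm behind it; z points along the fingers, y is the line along which they close (so a half turn about z gives the same grasp; the last joint's range is limited). The gripper opens to 92 mm and grips with 3 to 60 N. Pads are 20 mm wide; open, the fingers measure 128 mm over their backs; the gripper's body (75 mm by 189 mm) begins 69 mm behind the grasp point.
Start: joints at [1.044, 0.158, 1.597, -0, 1.386, -0.21], TCP at [0.179, 0.546, 0.215] pointing down, gripper open.
Joint ranges: [-2.91, 2.91], [-0.94, 2.29], [0.18, 2.7], [-1.29, 4.43], [0.17, 2.64], [-3, 3]. Speed limits (rad/s): [2.57, 2.57, 3.14, 3.14, 3.14, 3.14].

## Interface

Orientations are given as a rotation vector (axis times angle).
In Python, from workcell import bot gives the robot as it stands. Calls block until the motion is done:
- bot.goto(position, orientation): joint-space move of the TCP to a pose.
- bot.line_to(position, rot=None, max_speed=0.15): straight line of the TCP; rot=None keeps the orientation; max_speed is the mean speed in m/s.
- bot.set_joints(angles): joint-space move.
- bot.set_gripper(opening, newtons=None): opening from 0.0 (shut) to 1.0 (fully open); newtons is the grip in N (None keeps the last); returns when the fingers have stopped.
- bot.hold(seconds).
- bot.inverse_kinematics(position, orientation): joint angles nearest the present ones, or None.
- bot.read_camera(name): name is "scene" or "top"; returns a dict with "pixels" (400x640x3 uint8, blue, green, red), "fx", "fy", "cx", "cy" (pixels), "R" (3x3) and "t" (3): a world point X has camera coordinates R X + t. Camera axes: x right, y down, z forward; pixel columns grow to the right and rows downward; lengths in m; the calibration is good to about 2 mm. A picture is of the moment at which its call begins. There is no depth.
A pose or a line that the arm cannot do raises bot.MotionError and nothing moves.
- bot.job_done(): hands the job in; it is judged then, once.
Readings, each from a call of its own:
- bot.current_clock(): time.
- bot.current_joints(): joint angles.
- bot.current_joint_vel(): joint speeds.
- bot.current_effort(): joint torques, N m.
- bot.current_ee_pos(): TCP position.
- bot.current_tool_rot(): TCP orientation.
- bot.current_contact_force(): force on the tool from outside, world axes, zero at the start.
- bot.current_ft_torque(): the same for the moment, N m.
- bot.current_opening(): opening from 0.0 (shut) to 1.0 (fully open).
- bot.current_grip_force(): force on a finger pad.
Only numpy, scipy, OpenCV 4.12 (cv2) and the standard library are available. Lean on these libraries where they do the work, as an engineer would, in place of code of your own. Each camera call takes 0.05 s, during which the arm holds its last target. There are 200 camera calls.

## Working session

There is one attempt and no reset: what is moved stays moved. The work goes in short steps, each a Python script; the robot and the scene stay as the last script left them, time stands still between calls to the robot, and variables do not carry over. Pictures are saved under pics/ and viewed, at most 10 in all, crops included, and the job is handed in when it is done.

```bash
mkdir -p pics; ls; python3 - <<'E'
from workcell import bot
import cv2,pickle
for n in("scene","top"):
    c=bot.read_camera(n); cv2.imwrite(f"pics/{n}0.png",c["pixels"]); pickle.dump(c,open(f"{n}.pkl","wb"))
    print(n,c["fx"],c["fy"],c["cx"],c["cy"],c["R"],c["t"])
print(bot.current_clock(),bot.current_tool_rot())
E
```

```text
pics
scene 450.98516138664036 450.98516138664036 315.0799173535769 198.2022977654104 [[-9.02664321e-01 -4.30344915e-01 -6.14767073e-04]
 [-2.35670440e-01  4.95521717e-01 -8.36012961e-01]
 [ 3.60078557e-01 -7.54494190e-01 -5.48709350e-01]] [0.50448783 0.17278853 1.32190226]
top 510.3264724416175 510.3264724416175 327.58575749945646 193.38781196826653 [[-0.0054171  -0.99991648  0.01173363]
 [-0.99438408  0.00414618 -0.10575027]
 [ 0.10569279 -0.0122406  -0.99432349]] [0.01033605 0.56402101 1.35763867]
0.1 [-4.95441740e-01 -3.10171602e+00  2.46780542e-03]
```

View pics/scene0.png

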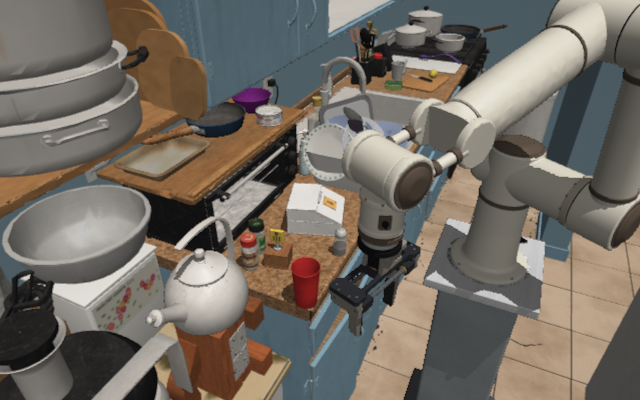

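View pics/top0.png

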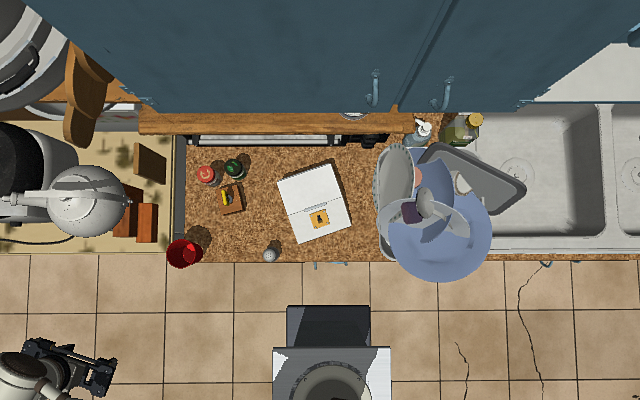

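The scene view has the box at about (315,210), the stand at (278,252) and the red cup at (306,283). In the top view the box is at (314,202), the lock at (319,218) and the stand at (230,198). I'll enlarge both.

```bash
python3 - <<'E'
import cv2
a=cv2.imread("pics/top0.png")[150:250,200:360]; cv2.imwrite("pics/tc.png",cv2.resize(a,None,fx=5,fy=5,interpolation=cv2.INTER_CUBIC))
a=cv2.imread("pics/scene0.png")[170:280,230:360]; cv2.imwrite("pics/sc.png",cv2.resize(a,None,fx=5,fy=5,interpolation=cv2.INTER_CUBIC))
E
```

```text
(no output)
```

View pics/tc.png

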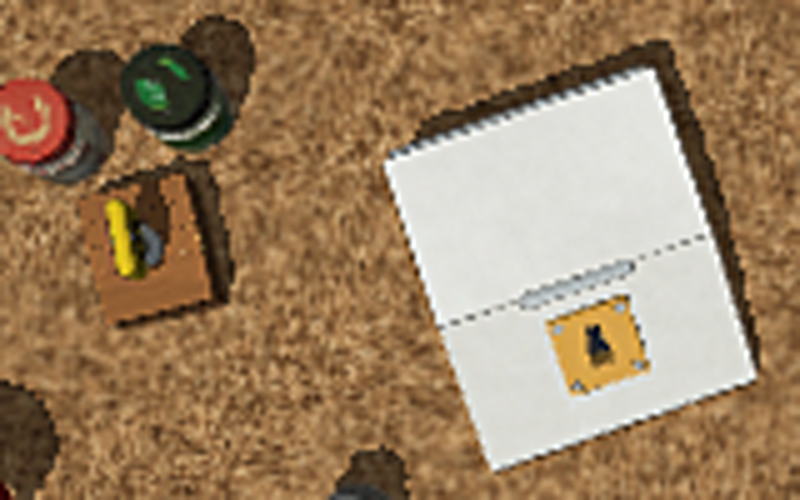

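View pics/sc.png

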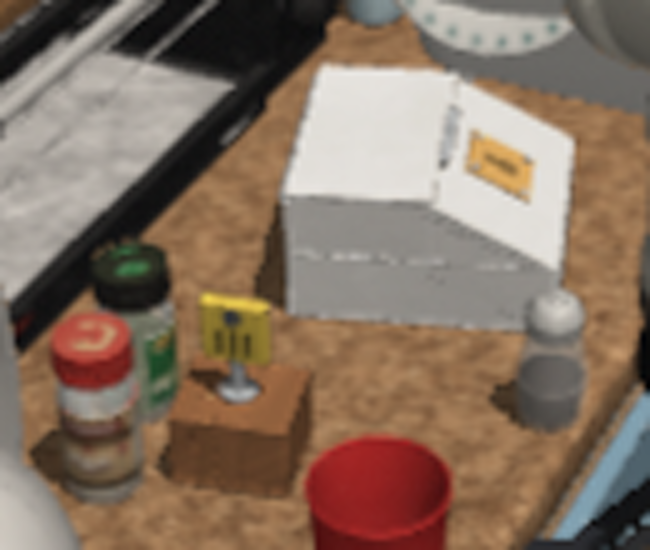

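The top crop shows the box's upper corners at (388,158), (655,68), (756,378) and (495,470), the escutcheon around (599,346), and the stand's top corners at (80,205), (182,172), (212,298) and (115,325). I'll fit the poses from both views, then enlarge the stand and keyhole to get the slot's direction.

```bash
cat >h.py <<'E'
import numpy as np,pickle,cv2
from scipy.optimize import least_squares
from scipy.spatial.transform import Rotation as Ro
C={n:pickle.load(open(f"{n}.pkl","rb")) for n in("scene","top")}
OFF={"top":(200,150),"scene":(230,170)}
def proj(n,X):
    c=C[n];p=np.atleast_2d(X)@np.array(c["R"]).T+c["t"]
    return np.c_[c["fx"]*p[:,0]/p[:,2]+c["cx"],c["fy"]*p[:,1]/p[:,2]+c["cy"]]
def full(n,p): return (np.array(p,float)+.5)/5-.5+OFF[n]
def fit(pts,p0):
    # pts: list (cam, local xyz, crop px); pose x,y,yaw on the worktop
    L=np.array([q[1] for q in pts])
    def r(p):
        W=Ro.from_euler('z',p[2]).apply(L)+[p[0],p[1],0]
        return np.array([proj(q[0],w)[0]-full(q[0],q[2]) for q,w in zip(pts,W)]).ravel()
    s=least_squares(r,p0,loss='soft_l1');return s.x,r(s.x).reshape(-1,2)
E
python3 - <<'E'
from h import *
t=np.tan(np.radians(28));a=np.radians(28)
E=[np.array([-.045,0,.05+.04*t])+dx*np.array([np.cos(a),0,np.sin(a)])+np.array([0,dy,0]) for dx,dy in((.0225,.022),(.0225,-.022),(-.0225,-.022),(-.0225,.022))]
T=[(.085,.075,.093),(.085,-.075,.093),(-.005,.075,.093),(-.005,-.075,.093),(-.085,.075,.05),(-.085,-.075,.05)]+E
pt=[(388,158),(655,68),(440,328),(708,236),(495,470),(756,378),(547,322),(628,297),(648,370),(573,396)]
ps=[(283,197),(320,67),(432,203),(452,75),(557,270),(572,140),(467,168),(474,130),(533,157),(530,198)]
B=[("top",l,p) for l,p in zip(T,pt)]+[("scene",l,p) for l,p in zip(T,ps)]
for b in (B,B[:10],B[10:]):
    x,r=fit(b,[.5,0,.3]);print(x,'\n',r.round(1).tolist())
S=[(.035,.03,.05),(.035,-.03,.05),(-.035,-.03,.05),(-.035,.03,.05)]
st=[(80,205),(182,172),(212,298),(115,325)]
ss=[(168,425),(190,360),(312,373),(298,432)]
D=[("top",l,p) for l,p in zip(S,st)]+[("scene",l,p) for l,p in zip(S,ss)]
for b in (D,D[:4],D[4:]):
    x,r=fit(b,[.5,.2,.3]);print(x,'\n',r.round(1).tolist())
im=[]
for n,(u,v,w,h) in {"top":(214,178,34,40),"scene":(260,225,36,44)}.items():
    im.append(cv2.resize(cv2.imread(f"pics/{n}0.png")[v:v+h,u:u+w],(380,480),interpolation=cv2.INTER_CUBIC))
cv2.imwrite("pics/st.png",np.hstack(im))
E
```

```text
[0.53317997 0.04472978 0.3310321 ] 
 [[-1.6, 0.2], [-0.5, -0.5], [-0.8, -1.1], [0.4, -1.7], [-1.0, 0.0], [0.1, -0.3], [-0.2, 1.0], [-0.4, 0.4], [0.5, 0.6], [-0.2, 0.9], [-0.3, -1.9], [-0.2, -1.2], [-0.8, -1.2], [0.3, -1.2], [0.1, -1.4], [0.1, -1.8], [0.5, -0.4], [0.4, -0.4], [0.8, 0.5], [0.4, -0.0]]
[0.53325377 0.04371989 0.32555904] 
 [[-1.1, -0.0], [0.1, -0.5], [-0.5, -1.3], [0.8, -1.6], [-0.8, -0.1], [0.4, -0.1], [0.2, 0.9], [-0.0, 0.4], [0.8, 0.6], [0.0, 0.9]]
[0.53133267 0.04986278 0.34367638] 
 [[-0.4, -0.7], [-0.7, -0.2], [-0.7, -0.2], [-0.1, -0.4], [0.4, -0.5], [-0.3, -1.1], [0.4, 0.5], [0.2, 0.5], [0.6, 1.3], [0.4, 0.8]]
[0.54557001 0.27376534 0.29667632] 
 [[-2.0, 0.2], [-0.8, 0.2], [0.5, -0.1], [-1.8, 1.1], [0.2, -2.3], [0.8, -2.6], [0.0, -2.9], [-1.3, -1.3]]
[0.54636149 0.27080345 0.2828293 ] 
 [[-0.8, -0.3], [0.5, -0.0], [1.5, -0.2], [-0.9, 0.7]]
[0.54054111 0.28221188 0.34023574] 
 [[0.5, 0.3], [0.2, -0.1], [-0.2, -1.2], [-0.6, 0.7]]
```

View pics/st.png

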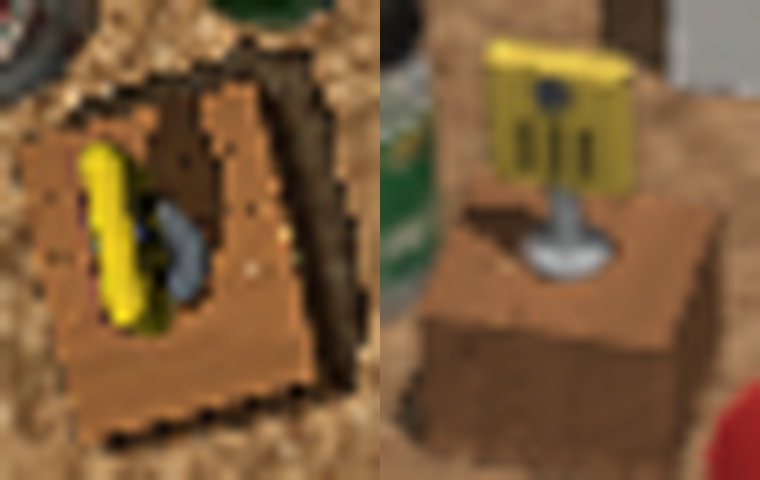

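The keyed slot runs up the image, behind the collar (display 185,150), and no slot shows on the collar's front side in either view. So the stand's +x points away from the robot, with yaw about 0.3. Next: the key from its yellow head, the lock from the escutcheon, and a reachability check.

```bash
cat >>h.py <<'E'
def yellow(n,img,box):
    u0,v0,u1,v1=box;h=cv2.cvtColor(img[v0:v1,u0:u1],cv2.COLOR_BGR2HSV)
    m=cv2.inRange(h,(24,150,70),(36,255,255))
    k,l,s,c=cv2.connectedComponentsWithStats(m);i=1+np.argmax(s[1:,4]);return c[i]+[u0,v0],s[i]
HC=np.array([[a,b,c] for a in(-.02,.02) for b in(-.005,.005) for c in(-.021,.021)])
def headpix(n,p,R):
    q=proj(n,R.apply(HC)+p).astype(np.float32);m=cv2.moments(cv2.convexHull(q));return np.array([m['m10'],m['m01']])/m['m00']
def toolR(zaxis,yaxis): return Ro.from_matrix(np.c_[np.cross(yaxis,zaxis),yaxis,zaxis])
E
python3 - <<'E'
from h import *
from workcell import bot
bx={"top":(214,178,250,220),"scene":(262,220,290,262)}
Y={}
for n in bx: Y[n],s=yellow(n,C[n]["pixels"],bx[n]);print(n,Y[n],s)
R=Ro.from_euler('z',.31)
for ns,free in ((("top",),0),(("scene",),0),(("top","scene"),0),(("top","scene"),1)):
    f=lambda p:np.concatenate([headpix(n,[p[0],p[1],p[2] if free else .095],R)-Y[n] for n in ns])
    s=least_squares(f,[.545,.275,.095][:2+free]);print(ns,s.x,s.fun.round(2))
# lock
pt=np.mean([(547,322),(628,297),(648,370),(573,396)],0);ps=np.mean([(467,168),(474,130),(533,157),(530,198)],0)
M={"top":full("top",pt),"scene":full("scene",ps)}
for ns,free in ((("top",),0),(("scene",),0),(("top","scene"),0),(("top","scene"),1)):
    f=lambda p:np.concatenate([proj(n,[p[0],p[1],p[2] if free else .073])[0]-M[n] for n in ns])
    s=least_squares(f,[.49,.03,.073][:2+free]);print(ns,s.x,s.fun.round(2))
b=.33;lx=np.array([np.cos(b),np.sin(b),0]);ly=np.array([-np.sin(b),np.cos(b),0]);a=np.radians(28)
lz=-np.sin(a)*lx+np.cos(a)*np.array([0,0,1])
P=np.array([.49,.03,.073])
for sg in(1,-1):
    print(sg,'stand',bot.inverse_kinematics([.543,.275,.25],toolR([0,0,-1],sg*np.array([-np.sin(.31),np.cos(.31),0])).as_rotvec()))
    for d in (.026,.12,.2):
        print('lock',d,bot.inverse_kinematics(P+d*lz,toolR(-lz,sg*ly).as_rotvec()))
    Rt=Ro.from_rotvec(-1.7*lz)*toolR(-lz,sg*ly);print('turned',bot.inverse_kinematics(P+.026*lz,Rt.as_rotvec()))
E
```

```text
top [223.96428571 197.42857143] [ 7 12  8 16 56]
scene [276.5 230. ] [13 10  4  1  4]
('top',) [0.5475766  0.27583557] [0. 0.]
('scene',) [0.55643426 0.25784133] [ 0.1  -0.04]
('top', 'scene') [0.54579404 0.27363767] [0.84 0.68 0.62 4.06]
('top', 'scene') [0.54647403 0.27342541 0.10897221] [-0.1  -0.11  0.21 -0.04]
('top',) [0.49249614 0.02996883] [-0.  0.]
('scene',) [0.49086997 0.03387507] [-0.  0.]
('top', 'scene') [0.49222594 0.03064735] [-0.26  0.1   0.02 -0.61]
('top', 'scene') [0.49261783 0.02996515 0.07014082] [ 0.01  0.01 -0.02 -0.  ]
1 stand [ 2.70505818e-01  2.23635682e-01  1.45246383e+00 -4.44089210e-16
  1.46549314e+00 -1.61029051e+00]
lock 0.026 [-0.43302092 -0.3263838   2.3794125   0.47889908  0.78116891 -2.62519168]
lock 0.12 [-0.54325096 -0.64004378  2.39910793  0.4176166   1.09113206 -2.58422138]
lock 0.2 [-0.66295441 -0.83911008  2.35993455  0.41413388  1.35716579 -2.59839048]
turned [-0.43302092 -0.3263838   2.3794125   0.47889908  0.78116891 -0.92519168]
-1 stand [0.27050582 0.22363568 1.45246383 0.         1.46549314 1.53130215]
lock 0.026 [-0.43302092 -0.3263838   2.3794125   0.47889908  0.78116891  0.51640097]
lock 0.12 [-0.54325096 -0.64004378  2.39910793  0.4176166   1.09113206  0.55737127]
lock 0.2 [-0.66295441 -0.83911008  2.35993455  0.41413388  1.35716579  0.54320218]
turned [-0.43302092 -0.3263838   2.3794125   0.47889908  0.78116891  2.21640097]
```

```bash
cat >>h.py <<'E'
STAND=np.array([.546,.274,.05]);SY=.30
def Rstand(): return toolR([0,0,-1],-np.array([-np.sin(SY),np.cos(SY),0]))
def stat(bot,m=''):
    print(m,'t',bot.current_clock(),'p',np.round(bot.current_ee_pos(),4),'F',np.round(bot.current_contact_force(),1),'M',np.round(bot.current_ft_torque(),3),'op',round(bot.current_opening(),3),'g',round(bot.current_grip_force(),1))
E
python3 - <<'E'
from h import *
from workcell import bot
p=bot.current_ee_pos(); bot.line_to([p[0],p[1],.30],max_speed=.3)
bot.goto([.546,.274,.22],Rstand().as_rotvec())
bot.set_gripper(.55,20)
bot.line_to([.546,.274,.125],max_speed=.2)
stat(bot)
for n in("top","scene"): cv2.imwrite(f"pics/{n}1.png",bot.read_camera(n)["pixels"])
a=cv2.resize(cv2.imread("pics/top1.png")[165:230,190:270],(400,325),interpolation=cv2.INTER_CUBIC)
b=cv2.resize(cv2.imread("pics/scene1.png")[205:270,240:320],(400,325),interpolation=cv2.INTER_CUBIC)
cv2.imwrite("pics/g1.png",np.hstack([a,b]))
E
```

```text
t 3.6083 p [0.5467 0.2742 0.126 ] F [-0.5  0.4  0.2] M [-0.037  0.09  -0.009] op 0.55 g 0.0
```

View pics/g1.png

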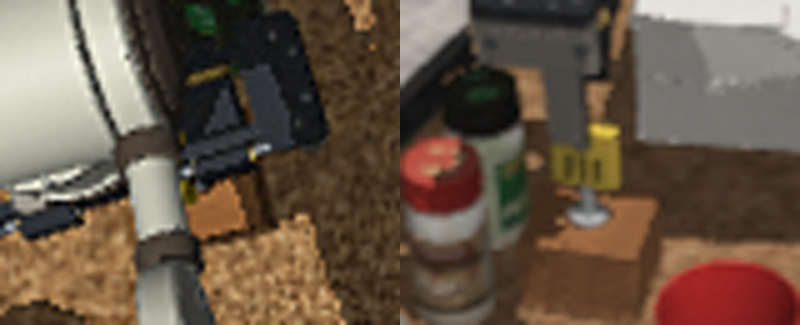

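The left half shows only the arm covering the key. On the right, the near finger ends at (570,145), in line with the yellow head at (587,155) once its nearer depth is allowed for. Descending to grip.

```bash
python3 - <<'E'
from h import *
from workcell import bot
bot.line_to([.546,.274,.076],max_speed=.1); stat(bot,'down')
bot.set_gripper(0.0,8); bot.hold(.2); stat(bot,'grip8')
E
```

```text
down t 4.35 p [0.5463 0.2741 0.0764] F [ 0.   0.4 -0.1] M [-0.01   0.174 -0.058] op 0.55 g 0.0
grip8 t 5.2333 p [0.5461 0.274  0.0761] F [ 0.1 -0.2  1.1] M [-0.077  0.148 -0.034] op 0.108 g 8.0
```

```bash
cat >>h.py <<'E'
BY=.331;A28=np.radians(28);LX0=np.array([np.cos(BY),np.sin(BY),0]);LY=np.array([-np.sin(BY),np.cos(BY),0]);Z=np.array([0,0,1.])
LZ=-np.sin(A28)*LX0+np.cos(A28)*Z;LX=np.cross(LY,LZ)
P=np.array([.4922,.0306,.0725])
RL=toolR(-LZ,-LY); KL=Ro.from_matrix(np.c_[LX,LY,LZ])
def loc(v): return KL.inv().apply(v)   # world vector in lock axes
E
python3 - <<'E'
from h import *
from workcell import bot
bot.set_gripper(0.0,40); stat(bot,'grip')
bot.line_to([.5461,.274,.13],max_speed=.08); stat(bot,'lift')
bot.line_to([.5461,.274,.24],max_speed=.25)
bot.goto(P+.16*LZ,RL.as_rotvec()); bot.line_to(P+.085*LZ,max_speed=.15); bot.hold(.3); stat(bot,'hover')
for n in("top","scene"): cv2.imwrite(f"pics/{n}2.png",bot.read_camera(n)["pixels"])
p=np.array(bot.current_ee_pos());print('loc',loc(p-P),(Ro.from_rotvec(bot.current_tool_rot())*RL.inv()).as_rotvec())
for n,b in{"top":(260,150,370,260),"scene":(280,130,380,240)}.items():
    print(n,yellow(n,cv2.imread(f"pics/{n}2.png"),b),headpix(n,p+.019*LZ,KL),proj(n,p-.064*LZ),proj(n,P))
a=cv2.resize(cv2.imread("pics/top2.png")[175:239,280:344],(400,400),interpolation=cv2.INTER_CUBIC)
b=cv2.resize(cv2.imread("pics/scene2.png")[160:224,300:364],(400,400),interpolation=cv2.INTER_CUBIC)
cv2.imwrite("pics/g2.png",np.hstack([a,b]))
E
```

```text
grip t 5.45 p [0.5461 0.274  0.0761] F [ 0.2 -0.8  1.9] M [-0.067  0.154  0.02 ] op 0.104 g 40.0
lift t 6.275 p [0.5457 0.2739 0.1295] F [ 0.  -0.3 -0.9] M [-0.022  0.203 -0.01 ] op 0.106 g 40.0
hover t 8.975 p [0.4548 0.0172 0.1484] F [ 0.2 -0.   0.6] M [-0.151  0.368  0.044] op 0.11 g 40.0
loc [ 0.0003452  -0.00031468  0.08541055] [-0.00053345 -0.00100257 -0.00030745]
top (array([325.10526316, 233.35087719]), array([62, 76,  8, 16, 57], dtype=int32)) [325.75362097 235.82815724] [[320.48127571 222.08578914]] [[319.16031742 218.9748389 ]]
scene (array([345., 175.]), array([65, 45,  1,  1,  1], dtype=int32)) [346.24747316 177.58216148] [[333.01986703 196.88425722]] [[329.83262595 201.76416469]]
```

View pics/g2.png

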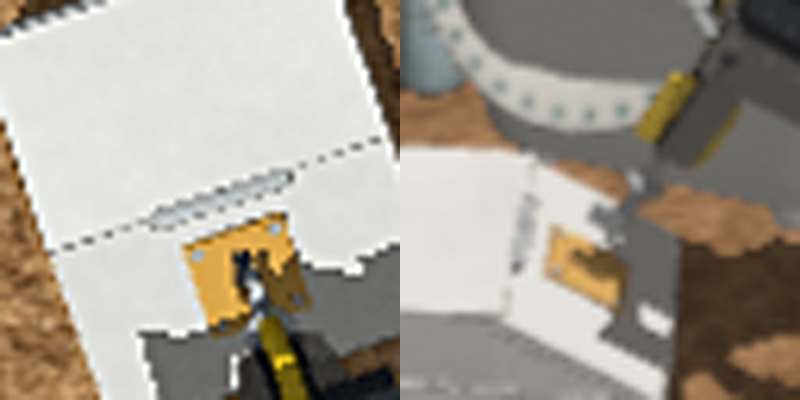

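The top half shows the key's bit and tip at about (250,268) over the escutcheon, with the head's edge at (280,340). The scene half shows the head's edge at (665,108), the collar at (645,180) and the bit at (603,215). I'll overlay the model outlines to measure the offsets.

```bash
python3 - <<'E'
from h import *
from workcell import bot
p=np.array(bot.current_ee_pos());tip=p-.064*LZ
def circ(r,z): t=np.linspace(0,2*np.pi,25);return np.c_[r*np.cos(t),r*np.sin(t),0*t+z]
bit=np.array([[.0045,0,.008],[.015,0,.008],[.015,0,.018],[.0045,0,.018]])
hd=HC+[0,0,.083]
esc=np.array([[.0225,.022,0],[.0225,-.022,0],[-.0225,-.022,0],[-.0225,.022,0],[.0225,.022,0]])
kh=np.array([[-.006,-.006,0],[-.006,.006,0],[.006,.006,0],[.006,.004,0],[.017,.004,0],[.017,-.004,0],[.006,-.004,0],[.006,-.006,0],[-.006,-.006,0]])
out=[]
for n,(u,v,w,h) in{"top":(300,196,40,50),"scene":(315,165,40,50)}.items():
    s=10;im=cv2.resize(cv2.imread(f"pics/{n}2.png")[v:v+h,u:u+w],None,fx=s,fy=s,interpolation=cv2.INTER_CUBIC)
    def dr(L,o,c): cv2.polylines(im,[(((proj(n,KL.apply(L)+o)-[u,v])+.5)*s).astype(np.int32)],False,c,1)
    dr(np.array([[0,0,0],[0,0,.062]]),tip,(255,0,255));dr(circ(.011,.038),tip,(255,0,255));dr(bit,tip,(255,0,255))
    dr(cv2.convexHull(hd.astype(np.float32)[:, :2]).reshape(-1,2)@np.array([[1,0,0],[0,1,0]])+[0,0,.104],tip,(255,0,255))
    dr(esc,P,(0,255,0));dr(kh,P,(0,255,0));out.append(im)
cv2.imwrite("pics/ov.png",np.hstack(out))
E
```

```text
Traceback (most recent call last):
cv2.error: OpenCV(4.12.0) /io/opencv/modules/imgproc/src/convhull.cpp:143: error: (-215:Assertion failed) total >= 0 && (depth == CV_32F || depth == CV_32S) in function 'convexHull'
```

```bash
cat >ov.py <<'E'
from h import *
def circ(r,z): t=np.linspace(0,2*np.pi,25);return np.c_[r*np.cos(t),r*np.sin(t),0*t+z]
bit=np.array([[.0045,0,.008],[.015,0,.008],[.015,0,.018],[.0045,0,.018]])
top=np.array([[-.02,-.005,.104],[.02,-.005,.104],[.02,.005,.104],[-.02,.005,.104],[-.02,-.005,.104]])
esc=np.array([[.0225,.022,0],[.0225,-.022,0],[-.0225,-.022,0],[-.0225,.022,0],[.0225,.022,0]])
kh=np.array([[-.006,-.006,0],[-.006,.006,0],[.006,.006,0],[.006,.004,0],[.017,.004,0],[.017,-.004,0],[.006,-.004,0],[.006,-.006,0],[-.006,-.006,0]])
def overlay(tip,tag,out):
    ims=[]
    for n,(u,v,w,h) in{"top":(300,196,40,50),"scene":(315,165,40,50)}.items():
        s=10;im=cv2.resize(cv2.imread(f"pics/{n}{tag}.png")[v:v+h,u:u+w],None,fx=s,fy=s,interpolation=cv2.INTER_CUBIC)
        def dr(L,o,c): cv2.polylines(im,[(((proj(n,KL.apply(L)+o)-[u,v])+.5)*s).astype(np.int32)],False,c,1)
        for L in(np.array([[0,0,0],[0,0,.062]]),circ(.011,.038),bit,top): dr(L,tip,(255,0,255))
        dr(esc,P,(0,255,0));dr(kh,P,(0,255,0));ims.append(im)
    cv2.imwrite(out,np.hstack(ims))
E
python3 - <<'E'
from ov import *
from workcell import bot
overlay(np.array(bot.current_ee_pos())-.064*LZ,2,"pics/ov.png")
E
```

```text
(no output)
```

View pics/ov.png

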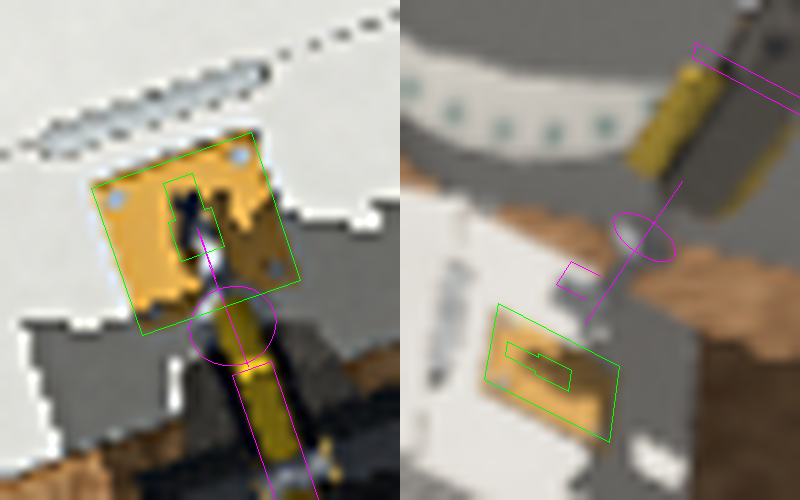

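The outlines agree with the picture. In the scene half, key and escutcheon are both about 8 px lower than predicted at 10× (0.8 px), which is a shared camera bias. In the top half, the head edge at (255,365), bit at (210,258) and plate corners at (92,187) and (255,132) all match within about 0.5 px. Now a gentle guarded insertion.

```bash
cat >>h.py <<'E'
def FM(bot,F0=0): return loc(np.array(bot.current_contact_force())-F0)
def push(bot,off,d0,d1,F0,step=.002,lim=7,v=.04):
    """lower along the key axis until d1 or axial force>lim; off=(x,y) in lock axes"""
    d=d0;f=FM(bot,F0)
    while d>d1+1e-6:
        d=max(d-step,d1);bot.line_to(P+off[0]*LX+off[1]*LY+d*LZ,rot=RL.as_rotvec(),max_speed=v);f=FM(bot,F0)
        if f[2]>lim: break
    return d,f,loc(np.array(bot.current_ee_pos())-P)
E
python3 - <<'E'
from h import *
from workcell import bot
F0=np.array(bot.current_contact_force());np.save("F0.npy",F0);M0=np.array(bot.current_ft_torque());np.save("M0.npy",M0)
bot.line_to(P+.066*LZ,rot=RL.as_rotvec(),max_speed=.08)
d,f,l=push(bot,(0,0),.066,.027,F0);print(d,f.round(1),l.round(4),loc(np.array(bot.current_ft_torque())-M0).round(3),bot.current_clock(),bot.current_opening())
E
```

```text
0.057999999999999996 [-3.2  1.1  9.6] [ 0.0003 -0.0001  0.0584] [0.235 0.519 0.004] 10.4667 0.10655283700457037
```

```bash
python3 - <<'E'
from h import *
from workcell import bot
F0=np.load("F0.npy")
for o in [(-.0015,0),(-.0015,.0015),(-.0015,-.0015),(-.003,0),(0,.0015),(0,-.0015)]:
    bot.line_to(P+o[0]*LX+o[1]*LY+.061*LZ,max_speed=.04)
    f0=FM(bot,F0)
    d,f,l=push(bot,o,.061,.027,F0,step=.0015);print(o,f0.round(1),round(d,4),f.round(1),l.round(4),bot.current_clock())
    if d<.054: break
E
```

```text
(-0.0015, 0) [-0.4 -0.6 -0.1] 0.028 [-5.2  1.5 17.3] [-0.0009 -0.0004  0.0288] 16.2167
```

```bash
python3 - <<'E'
from h import *
from workcell import bot
F0=np.load("F0.npy");M0=np.load("M0.npy")
def show(m): print(m,FM(bot,F0).round(1),loc(np.array(bot.current_ft_torque())-M0).round(3),loc(np.array(bot.current_ee_pos())-P).round(4),bot.current_clock())
o=(-.0015,0)
bot.line_to(P+o[0]*LX+o[1]*LY+.030*LZ,max_speed=.04);show('back')
for o in [(-.0025,0),(-.003,0)]:
    bot.line_to(P+o[0]*LX+o[1]*LY+.030*LZ,max_speed=.04);show(o)
    d,f,l=push(bot,o,.030,.0255,F0,step=.001,lim=15);print(d);show('push')
for n in("scene","top"): cv2.imwrite(f"pics/{n}3.png",bot.read_camera(n)["pixels"])
E
```

```text
back [-0.8 -0.2  1.2] [0.002 0.08  0.026] [-0.0013 -0.0003  0.0301] 16.4667
(-0.0025, 0) [-1.2 -0.4  0.1] [-0.047  0.013  0.011] [-0.0026  0.      0.0299] 16.7167
0.027999999999999997
push [-6.5  2.2 21.8] [0.472 1.312 0.032] [-0.0023 -0.      0.0288] 17.2167
(-0.003, 0) [-0.7  0.4 -0.1] [-0.038  0.012  0.036] [-0.0029 -0.0001  0.03  ] 17.4667
0.027999999999999997
push [-6.2  2.1 22.5] [ 0.444  1.366 -0.01 ] [-0.0028 -0.      0.0288] 17.9667
```

The stop at d=28.8 mm doesn't change with sideways shifts, so the collar is on the face and the escutcheon stands about 2.5 mm proud. Turning clockwise with joint 6, watching the torque.

```bash
cat >>h.py <<'E'
def turn(bot,target,step,lim,F0,M0,j0,q0):
    """turn joint 6 so that the key angle (cw from q0) reaches target; stop on torque"""
    s=np.sign(target-(bot.current_joints()[5]-q0));a=round(bot.current_joints()[5]-q0,3);log=[]
    while (target-a)*s>1e-6:
        a=a+s*min(step,abs(target-a));j=np.array(j0);j[5]=q0+a;bot.set_joints(j)
        m=loc(np.array(bot.current_ft_torque())-M0);f=FM(bot,F0);log.append((round(a,2),round(m[2],3),*f.round(1)))
        if abs(m[2])>lim: break
    print(log);return a,m[2]
E
python3 - <<'E'
from h import *
from workcell import bot
F0=np.load("F0.npy");M0=np.load("M0.npy")
bot.line_to(P-.002*LX+.0288*LZ,max_speed=.03)
j=np.array(bot.inverse_kinematics(P-.002*LX+.0288*LZ,RL.as_rotvec()));np.save("j0.npy",j);print(j.round(3))
print(FM(bot,F0).round(1),bot.current_clock())
a,m=turn(bot,1.25,.125,.28,F0,M0,j,j[5])
print(a,m,bot.current_joints()[5]-j[5],bot.current_clock())
E
```

```text
[-0.436 -0.331  2.38   0.478  0.786  0.515]
[-0.5 -0.6  3.8] 18.3167
[(np.float64(0.12), np.float64(0.054), np.float64(0.8), np.float64(1.8), np.float64(5.9)), (np.float64(0.25), np.float64(0.15), np.float64(2.6), np.float64(5.2), np.float64(5.9)), (np.float64(0.38), np.float64(0.076), np.float64(2.3), np.float64(4.1), np.float64(5.1)), (np.float64(0.5), np.float64(0.089), np.float64(2.2), np.float64(4.8), np.float64(3.6)), (np.float64(0.62), np.float64(0.048), np.float64(2.0), np.float64(2.6), np.float64(4.5)), (np.float64(0.75), np.float64(0.111), np.float64(3.4), np.float64(3.5), np.float64(2.7)), (np.float64(0.88), np.float64(0.083), np.float64(2.6), np.float64(4.1), np.float64(2.1)), (np.float64(1.0), np.float64(0.073), np.float64(4.8), np.float64(3.6), np.float64(1.1)), (np.float64(1.12), np.float64(0.087), np.float64(4.1), np.float64(3.8), np.float64(2.8)), (np.float64(1.25), np.float64(0.065), np.float64(6.8), np.float64(3.9), np.float64(-0.1))]
1.25 0.06458994794773622 1.2475475496060133 20.8167
```

```bash
python3 - <<'E'
from h import *
from workcell import bot
F0=np.load("F0.npy");M0=np.load("M0.npy");j=np.load("j0.npy")
a,m=turn(bot,1.75,.04,.3,F0,M0,j,j[5]);bot.hold(.3)
print(a,m,bot.current_joints()[5]-j[5],bot.current_clock(),bot.current_opening(),loc(np.array(bot.current_ft_torque())-M0).round(3))
for n in("scene","top"): cv2.imwrite(f"pics/{n}4.png",bot.read_camera(n)["pixels"])
a=cv2.imread("pics/scene4.png")[160:250,270:370];b=cv2.imread("pics/top4.png")[160:250,260:360]
cv2.imwrite("pics/open.png",cv2.resize(np.hstack([a,b]),None,fx=4,fy=4))
E
```

```text
[(np.float64(1.29), np.float64(0.078), np.float64(6.8), np.float64(5.6), np.float64(-0.4)), (np.float64(1.33), np.float64(0.1), np.float64(7.3), np.float64(5.2), np.float64(-0.7)), (np.float64(1.37), np.float64(0.084), np.float64(7.1), np.float64(4.4), np.float64(-0.9)), (np.float64(1.41), np.float64(0.064), np.float64(7.2), np.float64(4.3), np.float64(0.4)), (np.float64(1.45), np.float64(0.094), np.float64(5.1), np.float64(5.5), np.float64(0.1)), (np.float64(1.49), np.float64(0.079), np.float64(5.8), np.float64(5.6), np.float64(0.5)), (np.float64(1.53), np.float64(0.083), np.float64(6.6), np.float64(4.3), np.float64(-0.0)), (np.float64(1.57), np.float64(0.071), np.float64(7.0), np.float64(3.7), np.float64(0.7)), (np.float64(1.61), np.float64(0.106), np.float64(7.6), np.float64(4.5), np.float64(-1.1)), (np.float64(1.65), np.float64(0.185), np.float64(7.1), np.float64(5.2), np.float64(-1.3)), (np.float64(1.69), np.float64(0.189), np.float64(8.9), np.float64(5.5), np.float64(-3.2)), (np.float64(1.73), np.float64(0.315), np.float64(10.0), np.float64(6.6), np.float64(-4.1))]
1.7280000000000004 0.31465228562052694 1.7246702911826337 24.1167 0.10834275442900056 [ 1.302 -2.657  0.257]
```

View pics/open.png

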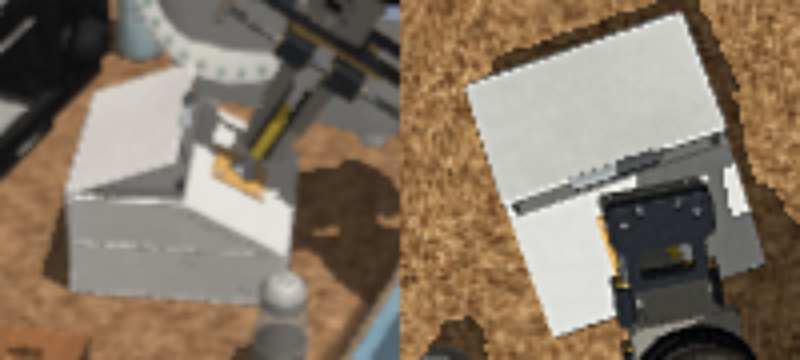

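The lid is up: in the scene half its front edge is raised at about (185,75), and in the top half there is a dark gap along the fold at (620,170). The stop was felt at 0.31 N m. Turning back to home.

```bash
python3 - <<'E'
from h import *
from workcell import bot
F0=np.load("F0.npy");M0=np.load("M0.npy");j=np.load("j0.npy")
a,m=turn(bot,.1,.125,.35,F0,M0,j,j[5])
if a<.15: a,m=turn(bot,-.5,.04,.3,F0,M0,j,j[5])
print(a,m,bot.current_joints()[5]-j[5],bot.current_clock(),bot.current_opening())
E
```

```text
[(np.float64(1.6), np.float64(0.155), np.float64(5.8), np.float64(4.3), np.float64(-0.3)), (np.float64(1.48), np.float64(-0.002), np.float64(3.4), np.float64(3.8), np.float64(4.6)), (np.float64(1.35), np.float64(0.014), np.float64(-0.4), np.float64(4.0), np.float64(9.2)), (np.float64(1.23), np.float64(0.03), np.float64(-1.4), np.float64(3.1), np.float64(13.0)), (np.float64(1.1), np.float64(0.095), np.float64(-5.0), np.float64(2.4), np.float64(16.9)), (np.float64(0.98), np.float64(0.059), np.float64(-7.2), np.float64(1.9), np.float64(19.5)), (np.float64(0.85), np.float64(0.083), np.float64(-7.8), np.float64(1.3), np.float64(20.7)), (np.float64(0.73), np.float64(0.006), np.float64(-7.3), np.float64(0.8), np.float64(19.9)), (np.float64(0.6), np.float64(0.092), np.float64(-8.1), np.float64(-0.4), np.float64(19.8)), (np.float64(0.48), np.float64(0.053), np.float64(-8.7), np.float64(-0.4), np.float64(17.7)), (np.float64(0.35), np.float64(0.08), np.float64(-6.9), np.float64(-0.3), np.float64(15.7)), (np.float64(0.23), np.float64(0.063), np.float64(-7.0), np.float64(-1.4), np.float64(14.6)),
[... 514 characters left out ...]
64(-4.4), np.float64(-2.1), np.float64(10.2)), (np.float64(-0.14), np.float64(-0.022), np.float64(-4.7), np.float64(-1.4), np.float64(10.5)), (np.float64(-0.18), np.float64(-0.029), np.float64(-3.1), np.float64(-2.3), np.float64(9.6)), (np.float64(-0.22), np.float64(0.008), np.float64(-3.1), np.float64(-1.6), np.float64(9.0)), (np.float64(-0.26), np.float64(-0.024), np.float64(-3.8), np.float64(-2.8), np.float64(7.5)), (np.float64(-0.3), np.float64(-0.197), np.float64(-3.8), np.float64(-2.5), np.float64(7.4)), (np.float64(-0.34), np.float64(-0.376), np.float64(-3.3), np.float64(-3.0), np.float64(7.7))]
-0.34199999999999997 -0.37606934803869163 -0.34239521388525185 30.2167 0.10560506781534382
```

```bash
python3 - <<'E'
from h import *
from workcell import bot
F0=np.load("F0.npy");M0=np.load("M0.npy");j=np.load("j0.npy")
turn(bot,0,.114,.35,F0,M0,j,j[5])
for d in np.arange(.031,.081,.0035):
    bot.line_to(P-.002*LX+d*LZ,rot=RL.as_rotvec(),max_speed=.05)
    f=FM(bot,F0);m=loc(np.array(bot.current_ft_torque())-M0);print(round(d,4),f.round(1),m.round(2))
    if f[2]<-8: break
print(bot.current_clock(),bot.current_opening())
E
```

```text
[(np.float64(-0.23), np.float64(-0.022), np.float64(-3.2), np.float64(-3.3), np.float64(6.5)), (np.float64(-0.11), np.float64(0.04), np.float64(-1.7), np.float64(-3.5), np.float64(6.8)), (np.float64(-0.0), np.float64(0.019), np.float64(-1.7), np.float64(-1.9), np.float64(6.6))]
0.031 [-0.2 -0.1  0.4] [-0.08  0.1   0.11]
0.0345 [-1.3 -0.5  1. ] [0.03 0.23 0.05]
0.038 [-2.8  0.2  2.4] [0.01 0.42 0.04]
0.0415 [-2.4 -0.2  1.6] [-0.01  0.63  0.03]
0.045 [-3.7  0.4  2.3] [0.03 0.8  0.07]
0.0485 [-4.3  0.4  3. ] [-0.01  0.88  0.04]
0.052 [-4.2  0.3  3.7] [0.13 0.96 0.08]
0.0555 [-4.7  0.1  2.5] [0.1  0.97 0.04]
0.059 [-0.9  1.5  0.7] [0.   0.11 0.04]
0.0625 [-1.  -0.5  0.5] [-0.02  0.1   0.07]
0.066 [-0.4 -1.1  0.3] [-0.02  0.12  0.07]
0.0695 [-0.6  0.3  0.3] [-0.05  0.08  0.03]
0.073 [-1.  -0.6  0.9] [-0.12  0.06  0.01]
0.0765 [-0.6 -0.8  0. ] [-0.07  0.08  0.03]
0.08 [-0.2 -0.3  0.9] [-0.06  0.09  0.  ]
34.7167 0.10665352258239587
```

```bash
python3 - <<'E'
from h import *
from workcell import bot
bot.line_to(P+.085*LZ,rot=RL.as_rotvec(),max_speed=.05);bot.hold(.3)
for n in("top","scene"): cv2.imwrite(f"pics/{n}5.png",bot.read_camera(n)["pixels"])
p=np.array(bot.current_ee_pos());print(loc(p-P),bot.current_clock())
rows=[]
for t in(2,5):
    r=[]
    for n,(u,v) in{"top":(305,204),"scene":(326,166)}.items():
        im=cv2.resize(cv2.imread(f"pics/{n}{t}.png")[v:v+30,u:u+40],None,fx=10,fy=10,interpolation=cv2.INTER_CUBIC)
        for g in range(0,400,100): cv2.line(im,(g,0),(g,300),(0,255,0),1);cv2.line(im,(0,g),(400,g),(0,255,0),1)
        r.append(im)
    rows.append(np.hstack(r))
cv2.imwrite("pics/cmp.png",np.vstack(rows))
E
```

```text
[-9.31203660e-05  5.58552757e-05  8.49293597e-02] 35.375
```

View pics/cmp.png

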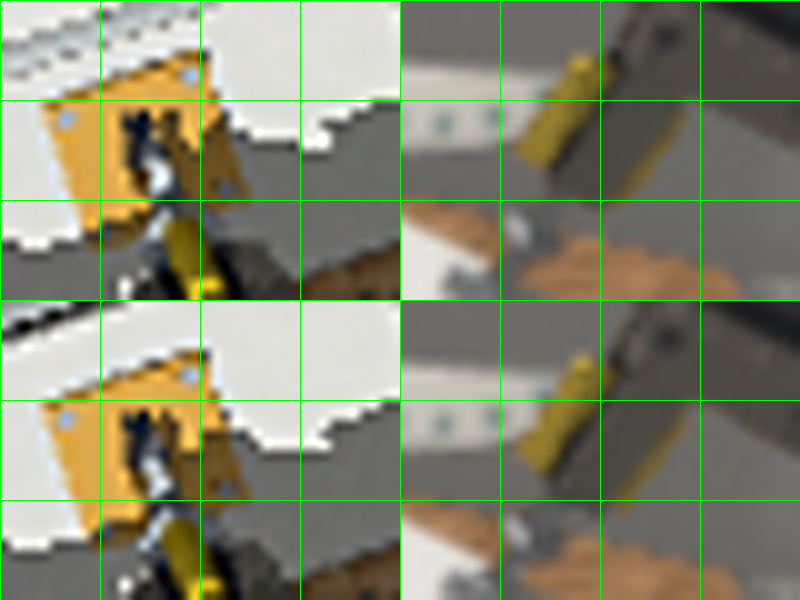

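The key sits almost as it did before. In the top panels the bit's white patch moved from (160,175) to about (155,168), so the tip leans 1–2 mm toward +x, which is well inside the pocket's clearance. Carrying it back high and lowering it with a force guard.

```bash
python3 - <<'E'
from h import *
from workcell import bot
bot.line_to(P+.16*LZ,max_speed=.15)
G=np.array([.5461,.274,0]);sx=np.array([np.cos(SY),np.sin(SY),0]);o=-.001*sx
R=Rstand().as_rotvec()
bot.goto(G+o+[0,0,.28],R);bot.line_to(G+o+[0,0,.13],max_speed=.15);bot.hold(.2)
F0=np.array(bot.current_contact_force());np.save("F0s.npy",F0);stat(bot,'above')
z=.13
while z>.0765:
    z=max(z-.003,.0765);bot.line_to(G+o+[0,0,z],rot=R,max_speed=.06)
    f=np.array(bot.current_contact_force())-F0
    if f[2]>6: break
    if np.hypot(*f[:2])>3: print(round(z,4),f.round(1))
print(z,f.round(1));stat(bot)
E
```

```text
above t 38.55 p [0.5457 0.2739 0.131 ] F [-0.4 -0.  -1.1] M [-0.042  0.17  -0.016] op 0.103 g 40.0
0.0765 [ 0.4 -0.2 -1.3]
 t 43.05 p [0.5451 0.2737 0.0764] F [ 0.  -0.2 -2.4] M [-0.024  0.14   0.04 ] op 0.108 g 40.0
```

```bash
python3 - <<'E'
from h import *
from workcell import bot
F0=np.load("F0s.npy");p=np.array([.5461,.274,0])-.001*np.array([np.cos(SY),np.sin(SY),0])
for z in (.076,.0755,.075,.0745):
    bot.line_to(p+[0,0,z],max_speed=.03);f=np.array(bot.current_contact_force())-F0;print(z,f.round(1))
    if f[2]>3: break
bot.set_gripper(.0,4);bot.hold(.2);stat(bot)
bot.set_gripper(.5,20);bot.hold(.3);stat(bot)
p=np.array(bot.current_ee_pos())
bot.line_to([p[0],p[1],.15],max_speed=.12);bot.line_to([p[0],p[1],.30],max_speed=.3)
q=bot.current_joints();print(q);q=np.array(q);q[0]+=.75;bot.set_joints(q);bot.hold(.3)
for n in("top","scene"): cv2.imwrite(f"pics/{n}6.png",bot.read_camera(n)["pixels"])
print(yellow("top",C["top"]["pixels"],(214,178,250,220)),yellow("top",cv2.imread("pics/top6.png"),(214,178,250,220)))
for n,b in(("top",(210,175,250,225)),("scene",(255,215,300,270))):
    d=np.abs(cv2.imread(f"pics/{n}6.png").astype(int)-C[n]["pixels"])[b[1]:b[3],b[0]:b[2]].max(2);print(n,d.mean(),(d>60).sum(),np.argwhere(d>60)[:30].tolist())
print(bot.current_clock())
E
```

```text
0.076 [1.  1.2 0.8]
0.0755 [-1.8 -1.   6.5]
 t 43.9667 p [0.5455 0.2739 0.076 ] F [-1.8 -0.5  5.6] M [-0.081  0.45   0.001] op 0.11 g 4.0
 t 44.95 p [0.5452 0.2737 0.0755] F [-0.   0.5  0.4] M [-0.033  0.167 -0.019] op 0.5 g 0.0
[2.67442386e-01 2.08628491e-01 1.37568710e+00 8.35031825e-06
 1.55947019e+00 1.53825346e+00]
(array([223.96428571, 197.42857143]), array([ 7, 12,  8, 16, 56], dtype=int32)) (array([223.78181818, 197.83636364]), array([ 6, 12,  9, 16, 55], dtype=int32))
top 4.4095 33 [[6, 25], [6, 26], [11, 21], [12, 17], [12, 21], [13, 17], [14, 16], [14, 22], [15, 13], [15, 16], [15, 22], [16, 14], [16, 15], [16, 23], [17, 14], [18, 10], [18, 11], [18, 14], [19, 11], [20, 11], [21, 15], [22, 11], [22, 12], [22, 16], [23, 12], [24, 23], [25, 23], [27, 13], [28, 13], [28, 22]]
scene 6.440808080808081 1 [[16, 19]]
48.4083
```

```bash
python3 - <<'E'
from workcell import bot
print(bot.job_done())
E
```

```text
the job is handed in; nothing more can be done
None
```

Job handed in at about 48 s: the key opened the lock, went back to its home stop, came out and is back in its stand within about 0.4 px (1 mm) of where it started; the lid sprang up, and I felt no unexpected contacts but did not re-check the other objects.

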